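# Gauge and sort pole clamp sleeves at the ski service bench

### The arm

A 6-joint arm with a two-finger parallel gripper is mounted at the origin on the work surface. World frame = base frame: x ahead of the robot, y to its left, z up, the work surface at z = 0. Lengths are in m, angles in rad, forces in N, time in s.
With the tool pointing down it reaches from about 0.25 to 0.775 m from the base axis. Payload 4 kg.
Tool frame: the origin (TCP) lies on the centre line of the jaws, within the pads' length; the fingertips stand 22 mm ahead of it and the grasp point (between the pads) lies 3 mm ahead of it (arm.finger_overhang is the distance from the TCP to the fingertips, in m); z points along the fingers, y is the line along which they close (so a half turn about z gives the same grasp; the last joint's range is limited). The gripper opens to 94 mm and grips with 3 to 60 N. Pads are 16 mm wide; open, the fingers measure 119 mm over their backs; the gripper's body (75 mm by 177 mm) begins 78 mm behind the grasp point.
Start: joints at [1.186, 0.087, 1.371, -0, 1.684, -0.103], TCP at [0.153, 0.528, 0.228] pointing down, gripper open.
Joint ranges: [-3.1, 3.1], [-0.76, 2.03], [0.27, 2.55], [-1.08, 4.22], [0.17, 2.65], [-2.57, 2.57]. Speed limits (rad/s): [2.79, 2.79, 3.14, 3.14, 3.14, 3.14].

### API

Orientations are given as a unit quaternion [x, y, z, w].
In Python, from rig import arm, kin, read_state, get_image, finder gives the robot as it stands. Calls block until the motion is done:
- arm.move_pose(position, orientation): joint-space move of the TCP to a pose.
- arm.servo_line(position, orientation=None, rate=0.15): straight line of the TCP; orientation=None keeps the orientation; rate is the mean speed in m/s.
- arm.movej(angles): joint-space move.
- arm.ungrasp() and arm.close_gripper(newtons=None): open the fingers fully, or close them until they stop; newtons is the grip in N (None keeps the last).
- arm.dwell(seconds).
- kin.ik(position, orientation): joint angles nearest the present ones, or None.
- read_state(): the state.
- get_image(name): name is "scene" or "top"; returns a dict with "pixels" (400x640x3 uint8, red, green, blue), "K" (3x3 intrinsics, pixels), "xyz" and "orientation" of the camera in the world. Camera axes: x right, y down, z forward; pixel columns grow to the right and rows downward; lengths in m; the calibration is good to about 2 mm. A picture is of the moment at which its call begins. There is no depth.
A pose or a line that the arm cannot do raises arm.IKError and nothing moves.
- arm.job_done(): hands the job in; it is judged then, once.
Trained networks look in the newest picture that a camera, given by its name, has taken for a name from the list of things; names that differ only in an ending like _2 or _b are one class to them, and where a whole thing is asked for, a point or a joint stands for the part that bears it (a point fixed in the world has none). Each returns a list of dicts, best first, with "conf" (0 to 1); they miss things now and then, are a little off and sometimes report something else, mostly with a low value. They report only what shows in the picture. A call takes as long as a camera call. They do not tell look-alikes from the thing itself.
- finder.spot_in(camera, query): "location" ([x, y, z] in m, in world coordinates, good to about 4 mm: the middle of the surface that is visible of it).
The state is a dict: "time": time; "joints": joint angles; "qd": joint speeds; "effort": joint torques, N m; "ee_pos": TCP position; "tcp_rot": TCP orientation; "ft_force": force on the tool from outside, world axes, zero at the start; "wrist_torque": the same for the moment, N m; "gripper_width": finger opening in m; "gripper_force": force on a finger pad.
Only numpy, scipy, OpenCV 4.12 (cv2) and the standard library are available. Lean on these libraries where they do the work, as an engineer would, in place of code of your own. Each camera call takes 0.05 s, during which the arm holds its last target. There are 200 camera calls.

### The job

Take the scanner from its cradle, hold it steady for a good second with its beam square on the barcode of the job card to open the job, and put it back in its cradle. Then slide every loose pole clamp sleeve onto a gauge pin of its own and let go, so that the whole lot stands on the step gauge together, before you take any off: those that stop on the pins' shoulder go standing in the blue tray, those that drop right down to the plate go standing in the yellow tray. Leave everything else where it is.

Things in the scene. Friction and masses are not known exactly. Their poses are not given: they have to be found in the camera images.
- sleeve_a: pole clamp sleeve, grey plastic tube with black grip ribs, standing upright: 34 mm outside diameter, 36 mm tall, about 40 g, open right through; either a 16 mm or a 22 mm bore, which is not marked (the letter says nothing about it). Origin: centre of the underside, z up the bore. Three or four of the six sleeves are present, the others absent
- sleeve_b: pole clamp sleeve, grey plastic tube with black grip ribs, standing upright: 34 mm outside diameter, 36 mm tall, about 40 g, open right through; either a 16 mm or a 22 mm bore, which is not marked (the letter says nothing about it). Origin: centre of the underside, z up the bore. Three or four of the six sleeves are present, the others absent
- sleeve_c: pole clamp sleeve, grey plastic tube with black grip ribs, standing upright: 34 mm outside diameter, 36 mm tall, about 40 g, open right through; either a 16 mm or a 22 mm bore, which is not marked (the letter says nothing about it). Origin: centre of the underside, z up the bore. Three or four of the six sleeves are present, the others absent
- sleeve_d: pole clamp sleeve, grey plastic tube with black grip ribs, standing upright: 34 mm outside diameter, 36 mm tall, about 40 g, open right through; either a 16 mm or a 22 mm bore, which is not marked (the letter says nothing about it). Origin: centre of the underside, z up the bore. Three or four of the six sleeves are present, the others absent
- sleeve_e: pole clamp sleeve, grey plastic tube with black grip ribs, standing upright: 34 mm outside diameter, 36 mm tall, about 40 g, open right through; either a 16 mm or a 22 mm bore, which is not marked (the letter says nothing about it). Origin: centre of the underside, z up the bore. Three or four of the six sleeves are present, the others absent
- sleeve_f: pole clamp sleeve, grey plastic tube with black grip ribs, standing upright: 34 mm outside diameter, 36 mm tall, about 40 g, open right through; either a 16 mm or a 22 mm bore, which is not marked (the letter says nothing about it). Origin: centre of the underside, z up the bore. Three or four of the six sleeves are present, the others absent
- gauge: step gauge, fixed: dark steel plate 56 x 250 x 18 mm with four identical upright steel pins in a row along its y, 62 mm apart. A sleeve with the 16 mm bore stops with its underside on the pins' shoulder, 22 mm above the plate; one with the 22 mm bore goes down to the plate (let down off-centre by over 2 mm it may hang on the shoulder). Origin: centre of the plate's underside, z up
- pin_1 (a point): foot of a gauge pin, on its axis at the plate's top face (18 mm above the bench); axes as the gauge's. From here up: 18 mm diameter for 22 mm, a flat square shoulder, 13.6 mm diameter for 26 mm, then a taper to 6 mm over the top 8 mm (56 mm in all)
- pin_2 (a point): foot of a gauge pin, on its axis at the plate's top face (18 mm above the bench); axes as the gauge's. From here up: 18 mm diameter for 22 mm, a flat square shoulder, 13.6 mm diameter for 26 mm, then a taper to 6 mm over the top 8 mm (56 mm in all)
- pin_3 (a point): foot of a gauge pin, on its axis at the plate's top face (18 mm above the bench); axes as the gauge's. From here up: 18 mm diameter for 22 mm, a flat square shoulder, 13.6 mm diameter for 26 mm, then a taper to 6 mm over the top 8 mm (56 mm in all)
- pin_4 (a point): foot of a gauge pin, on its axis at the plate's top face (18 mm above the bench); axes as the gauge's. From here up: 18 mm diameter for 22 mm, a flat square shoulder, 13.6 mm diameter for 26 mm, then a taper to 6 mm over the top 8 mm (56 mm in all)
- tray_blue: blue open tray, fixed, 120 (x) x 160 (y) x 28 mm, walls and floor 4 mm. Origin: centre of the underside
- tray_yellow: yellow open tray, fixed, of the same size: 120 (x) x 160 (y) x 28 mm, walls and floor 4 mm. Origin: centre of the underside
- scanner: in-line handheld barcode scanner, reads by itself (no trigger), 160 g: orange and black handle 120 x 34 x 30 mm (x -75 to +45, y +-17, z 0 to 30), black head 44 x 62 x 36 mm in front (x +41 to +85). Origin: centre of the underside below its balance point, where fingers can take the handle across y; x along the beam, out of the head; z up
- scanner_nose (a point): centre of the scanner's window, 86 mm ahead of the scanner's origin along x and 18 mm up; the beam leaves here along +x (axes as the scanner's). Reads at 50 to 160 mm
- cradle: black scanner cradle, fixed: floor 14 mm high, 60 mm wide but only 30 mm wide between the cheeks, cheeks 14 mm long at x -55 and +28 mm (42 mm between them, tops 30 mm high), rear stop at x -80 mm; from x -45 to +20 mm the fingers can reach down both sides of the handle. Origin: centre of its underside; a scanner lying home has its origin 14 mm above this one and its x along the cradle's x
- label (a point): centre of the barcode (56 x 34 mm, black bars) on the white job card, which leans on a fixed black stand 110 mm wide; z is the card's outward normal, 35 degrees above level and roughly towards the robot; y level along the card; 65 mm above the bench
- screwdriver: red-handled screwdriver lying on the left; not part of the job
- brush: brush lying on the right; not part of the job
- cleaner: white bottle with a green cap and label, 60 mm across, 170 mm tall, on the left; not part of the job
- tape_roll: black roll of tape, 68 mm across, 25 mm high, behind the gauge; not part of the job
- wax_bar: green bar of wax 50 x 90 x 28 mm; not part of the job
- pole_basket: black pole basket, a disc 84 mm across with a hub 24 mm high; not part of the job
- mug: white mug 80 mm across, 90 mm tall; not part of the job
Not all that is in view belongs to the job. Leave any pink or red look-alike of the sleeve_d alone. Leave any orange or pink look-alike of the sleeve_a alone.

How it is judged:
By the outcome, as a careful person would: the job done as asked, in the order asked, and still so for the second after the job is handed in, with the robot touching nothing.
Of sleeve_a, sleeve_b, sleeve_c, sleeve_d, sleeve_e, sleeve_f only 3 to 4 are there at a start; the rules pass over those that are not, and their reading is None.
At some moment in a run one of sleeve_a, sleeve_b, sleeve_c, sleeve_d, sleeve_e, sleeve_f may be knocked a few centimetres aside while the robot is not near it.
It also fails if it takes over 210 s, if anything falls off the work surface, if the arm or the gripper's body presses on something with over 40 N, if the wrist force passes 120 N, or if a joint passes its speed limit or range.

## Working session

There is one attempt and no reset: what is moved stays moved. The work goes in short steps, each a Python script; the robot and the scene stay as the last script left them, time stands still between calls to the robot, and variables do not carry over. Pictures are saved under pics/ and viewed, at most 14 in all, crops included, and the job is handed in when it is done.

```bash
ls; mkdir -p pics; python3 - <<'E'
from rig import arm, kin, read_state, get_image, finder
import cv2
for n in ("scene","top"):
    im=get_image(n); cv2.imwrite(f"pics/{n}0.png",im["pixels"][:,:,::-1]); print(n,im["K"].tolist(),im["xyz"],im["orientation"])
for c in("top","scene"):
  for q in("sleeve_a","gauge","pin_1","tray_blue","tray_yellow","scanner","scanner_nose","cradle","label"):
    print(c,q,[([round(float(v),4) for v in d["location"]],round(d["conf"],2)) for d in finder.spot_in(c,q)])
print(read_state()["time"])
E
```

```text
pics
scene [[419.81805154119274, 0.0, 320.0472665000279], [0.0, 419.81805154119274, 201.31926835566017], [0.0, 0.0, 1.0]] [0.84639754 0.49273346 0.92887545] [ 0.23874383  0.92605355 -0.28081743 -0.08104181]
top [[377.37050237443174, 0.0, 319.6809942144783], [0.0, 377.37050237443174, 192.9434552129053], [0.0, 0.0, 1.0]] [ 0.43161766 -0.02332579  1.01862136] [ 0.71542866 -0.69614707  0.04173568 -0.04241715]
top sleeve_a [([0.292, -0.2427, 0.0324], 0.7), ([0.5056, -0.0487, 0.0361], 0.67), ([0.3291, 0.1009, 0.0369], 0.6), ([0.4359, 0.0911, 0.0348], 0.5), ([0.437, -0.0013, 0.035], 0.41)]
top gauge [([0.4115, 0.4098, 0.0253], 0.73)]
top pin_1 [([0.6527, 0.0277, 0.0211], 0.72), ([0.4481, 0.2908, 0.0039], 0.51)]
top tray_blue [([0.4394, -0.2875, 0.0069], 0.6)]
top tray_yellow [([0.4473, 0.2917, 0.0035], 0.97), ([0.6392, 0.2693, 0.0431], 0.72)]
top scanner [([0.6417, 0.2691, 0.0479], 0.6)]
top scanner_nose [([0.6389, 0.2697, 0.0406], 0.73)]
top cradle [([0.5547, 0.2632, 0.0131], 0.8)]
top label [([0.6175, -0.2506, 0.0679], 0.76)]
scene sleeve_a [([0.4407, -0.0747, 0.0254], 0.71), ([0.4411, 0.0981, 0.0297], 0.7), ([0.6495, 0.2768, 0.0443], 0.66), ([0.5051, -0.035, 0.0309], 0.65), ([0.3333, 0.1033, 0.0244], 0.63), ([0.442, 0.006, 0.0301], 0.61), ([0.2911, -0.2381, 0.0244], 0.57), ([0.5074, 0.0939, 0.0303], 0.47)]
scene gauge [([0.6596, 0.0466, 0.0163], 0.66), ([0.4374, -0.0732, 0.0285], 0.19)]
scene pin_1 [([0.661, 0.0445, 0.0154], 0.65)]
scene tray_blue [([0.3788, -0.1242, 0.0068], 0.73), ([0.4298, -0.2857, 0.0037], 0.62), ([0.4459, 0.2897, 0.0018], 0.6), ([0.6511, 0.2761, 0.0445], 0.33)]
scene tray_yellow [([0.4479, 0.2916, 0.003], 0.66)]
scene scanner [([0.6481, 0.2796, 0.0441], 0.92)]
scene scanner_nose [([0.6471, 0.2788, 0.0443], 0.7)]
scene cradle [([0.5546, 0.2866, 0.0133], 0.94)]
scene label [([0.6349, -0.2476, 0.0078], 0.8)]
1.0
```

View pics/top0.png

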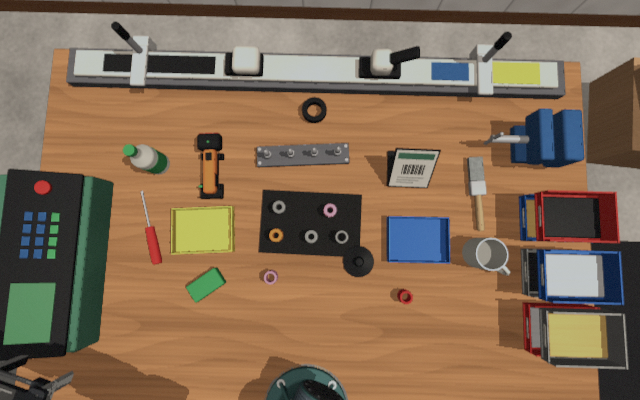

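View pics/scene0.png

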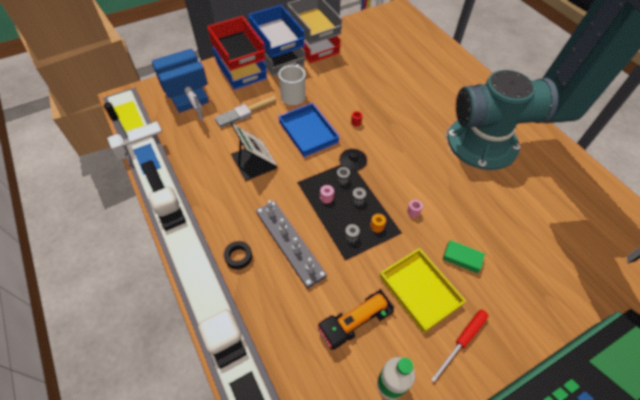

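```bash
cat > h.py <<'E'
from rig import arm, kin, read_state, get_image, finder
import numpy as np, cv2
from scipy.spatial.transform import Rotation as R
def px2w(im,uv,z):
    d=R.from_quat(im["orientation"]).apply(np.linalg.inv(im["K"])@[uv[0],uv[1],1.]); c=np.array(im["xyz"])
    return c+d*(z-c[2])/d[2]
def w2px(im,p):
    q=R.from_quat(im["orientation"]).inv().apply(np.array(p)-im["xyz"]); q=im["K"]@q; return q[:2]/q[2]
def down(yaw): return (R.from_euler('z',yaw)*R.from_euler('x',np.pi)).as_quat()
def crop(px,x0,y0,w,h,s): return cv2.resize(px[y0:y0+h,x0:x0+w,::-1],None,fx=s,fy=s,interpolation=cv2.INTER_CUBIC)
E
python3 - <<'E'
from h import *
im=get_image("top"); p=im["pixels"]
A=crop(p,250,135,120,128,4)          # 480x512
B=crop(p,185,125,55,80,4)            # 220x320
C=crop(p,383,143,60,48,4)[:192,:220]
o=np.zeros((512,700,3),np.uint8); o[:,:480]=A; o[:320,480:]=B; o[320:512,480:480+C.shape[1]]=C
cv2.imwrite("pics/c1.png",o)
im=get_image("scene");p=im["pixels"]
o=np.zeros((600,800,3),np.uint8)
A=crop(p,250,150,160,150,3);o[:450,:480]=A
B=crop(p,310,280,90,75,3);o[:225,480:750]=B
C=crop(p,225,120,60,65,5);o[225:550,480:780]=C
cv2.imwrite("pics/c2.png",o)
E
```

```text
(no output)
```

View pics/c1.png

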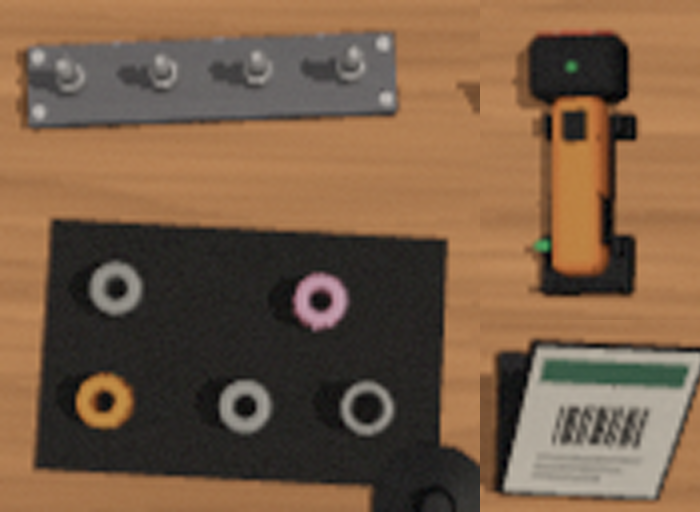

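View pics/c2.png

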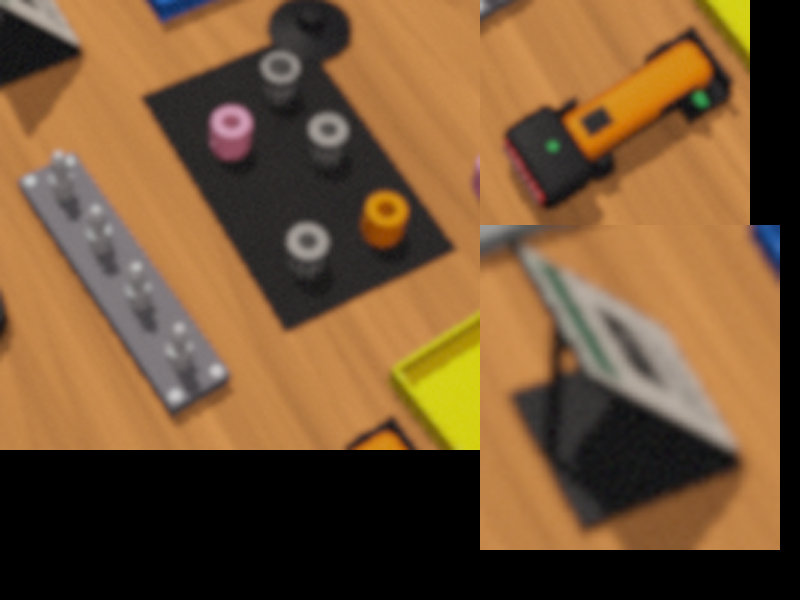

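Three grey sleeves lie on the black mat, at top px (279,207), (311,237) and (342,237). The look-alikes to leave are orange (276,235), pink (330,210) and (270,277), and red (405,296). The gauge is at (303,155), the scanner with its head pointing away from the robot at (209,170), and the card at (413,168).

```bash
cat > meas.py <<'E'
from h import *
def rect_w(im,mask,z):
    c=max(cv2.findContours(mask.astype(np.uint8),cv2.RETR_EXTERNAL,cv2.CHAIN_APPROX_NONE)[0],key=cv2.contourArea)
    w=np.array([px2w(im,q[0],z)[:2] for q in cv2.convexHull(c)],np.float32)*1000
    (cx,cy),(a,b),t=cv2.minAreaRect(w); return [round(float(v),1) for v in (cx,cy,a,b,t)]
def sl(im,p,z=0.036,r=9):
    """centre of the grey ring at height z near world p"""
    u,v=w2px(im,[p[0],p[1],z]); x0,y0=int(u)-12,int(v)-12
    a=im["pixels"][y0:y0+25,x0:x0+25].astype(int)
    m=((a.min(2)>95)&(a.max(2)-a.min(2)<30)).astype(np.uint8)
    n,l,s,ce=cv2.connectedComponentsWithStats(m)
    if n<2: return None
    i=1+np.argmax(s[1:,4]); c=max(cv2.findContours((l==i).astype(np.uint8),cv2.RETR_EXTERNAL,cv2.CHAIN_APPROX_NONE)[0],key=len)
    if len(c)<6:return None
    (ex,ey),ax,_=cv2.fitEllipse(c); w=px2w(im,(x0+ex,y0+ey),z)
    return np.round(w[:2],4).tolist(),np.round(ax,1).tolist(),int(s[i,4])
E
python3 - <<'E'
from meas import *
T=get_image("top");S=get_image("scene")
for n,im in(("top",T),("scene",S)):
    h=cv2.cvtColor(im["pixels"],cv2.COLOR_RGB2HSV);H,Sa,V=[h[:,:,i].astype(int) for i in range(3)]
    for p in[(.507,.094),(.437,0),(.44,-.075)]: print(n,"sleeve",sl(im,p))
    def roi(p,r,z=.03):
        m=np.zeros(H.shape,bool);u,v=w2px(im,[*p,z]);m[max(0,int(v-r)):int(v+r),max(0,int(u-r)):int(u+r)]=1;return m
    print(n,"handle",rect_w(im,roi((.6,.27),45)&(H>5)&(H<18)&(Sa>190)&(V>120),.044))
    print(n,"yel",rect_w(im,roi((.447,.29),60)&(H>24)&(H<34)&(Sa>180),.028))
    print(n,"blue",rect_w(im,roi((.43,-.287),60)&(H>100)&(H<125)&(Sa>150),.028))
    print(n,"gauge",rect_w(im,roi((.655,.04),70)&(Sa<60)&(V>70)&(V<200),.018))
    m=roi((.62,-.25),32,.06)&(Sa<60)&(V>110)
    c=max(cv2.findContours(m.astype(np.uint8),cv2.RETR_EXTERNAL,cv2.CHAIN_APPROX_NONE)[0],key=cv2.contourArea)
    print(n,"card",cv2.approxPolyDP(cv2.convexHull(c),3,True)[:,0].tolist())
    print("cleaner",[(np.round(d["location"],3).tolist(),round(d["conf"],2)) for d in finder.spot_in(n,"cleaner")][:2])
E
```

```text
top sleeve ([0.5104, 0.0857], [11.6, 11.6], 90)
top sleeve ([0.4363, -0.0005], [11.6, 12.2], 99)
top sleeve ([0.4368, -0.0799], [11.5, 12.0], 67)
top handle [544.5, 252.9, 3.6, 0.0, 137.8]Traceback (most recent call last):
  File "<stdin>", line 9, in <module>
  File "meas.py", line 3, in rect_w
    c=max(cv2.findContours(mask.astype(np.uint8),cv2.RETR_EXTERNAL,cv2.CHAIN_APPROX_NONE)[0],key=cv2.contourArea)
ValueError: max() iterable argument is empty
```

```bash
python3 - <<'E'
from meas import *
T=get_image("top");S=get_image("scene")
for n,im,ps in(("top",T,dict(handle=(209,180),yel=(200,230),blue=(418,240),gauge=(275,160),card=(400,182),green=(413,157),wood=(350,190))),("scene",S,dict(handle=(365,315),yel=(420,290),blue=(308,130),gauge=(268,230),card=(262,150),wood=(200,180)))):
    h=cv2.cvtColor(cv2.GaussianBlur(im["pixels"],(3,3),0),cv2.COLOR_RGB2HSV)
    print(n,{k:h[v[1],v[0]].tolist() for k,v in ps.items()})
E
```

```text
top {'handle': [16, 165, 187], 'yel': [31, 130, 194], 'blue': [108, 155, 173], 'gauge': [8, 10, 103], 'card': [18, 28, 162], 'green': [71, 90, 91], 'wood': [14, 137, 173]}
scene {'handle': [17, 237, 211], 'yel': [29, 235, 212], 'blue': [107, 191, 190], 'gauge': [11, 98, 120], 'card': [13, 30, 155], 'wood': [15, 158, 190]}
```

```bash
python3 - <<'E'
from meas import *
T=get_image("top");S=get_image("scene")
for n,im in(("top",T),("scene",S)):
    h=cv2.cvtColor(im["pixels"],cv2.COLOR_RGB2HSV);H,Sa,V=[h[:,:,i].astype(int) for i in range(3)]
    t=n=="top"
    for p in[(.51,.086),(.437,0),(.44,-.079)]: print(n,"sleeve",sl(im,p))
    def roi(p,r,z=.03):
        m=np.zeros(H.shape,bool);u,v=w2px(im,[*p,z]);m[max(0,int(v-r)):int(v+r),max(0,int(u-r)):int(u+r)]=1;return m
    def f(k,*a):
        try: print(n,k,rect_w(im,*a))
        except Exception as e: print(n,k,e)
    f("handle",roi((.585,.27),30 if t else 40)&(H>10)&(H<22)&(Sa>(158 if t else 205))&(V>110),.044)
    f("yel",roi((.447,.29),60)&(H>24)&(H<36)&(Sa>(90)),.028)
    f("blue",roi((.43,-.287),60)&(H>100)&(H<125)&(Sa>110),.028)
    f("gauge",roi((.655,.04),70)&(Sa<(60 if t else 110))&(V>70)&(V<200),.018)
    m=roi((.62,-.25),32,.06)&(Sa<60)&(V>110)
    c=max(cv2.findContours(m.astype(np.uint8),cv2.RETR_EXTERNAL,cv2.CHAIN_APPROX_NONE)[0],key=cv2.contourArea)
    print(n,"card",cv2.approxPolyDP(cv2.convexHull(c),3,True)[:,0].tolist())
    print("cleaner",[(np.round(d["location"],3).tolist(),round(d["conf"],2)) for d in finder.spot_in(n,"cleaner")][:2])
E
```

```text
top sleeve ([0.5106, 0.0857], [11.5, 11.5], 88)
top sleeve ([0.4362, -0.0009], [11.9, 12.1], 99)
top sleeve ([0.4369, -0.0797], [11.6, 12.1], 69)
top handle [598.7, 269.4, 117.4, 34.2, 3.4]
top yel [445.5, 283.7, 120.3, 162.9, 4.0]
top blue [435.4, -279.8, 116.4, 162.6, 1.6]
top gauge [655.0, 28.4, 56.9, 247.5, 4.0]
top card [[438, 152], [426, 187], [389, 185], [397, 150]]
cleaner [([0.616, 0.411, 0.108], 0.64), ([0.45, 0.29, 0.002], 0.45)]
scene sleeve ([0.5125, 0.0862], [12.0, 13.3], 129)
scene sleeve ([0.4384, -0.0003], [10.4, 12.5], 110)
scene sleeve ([0.4394, -0.0795], [10.1, 12.2], 88)
scene handle [601.3, 275.4, 115.5, 36.9, 3.0]
scene yel [449.2, 286.6, 124.1, 160.9, 4.0]
scene blue [442.5, -272.4, 121.6, 174.2, 0.7]
scene gauge [658.3, 26.9, 58.7, 262.1, 3.9]
scene card [[233, 125], [260, 140], [274, 164], [248, 150]]
cleaner [([0.636, 0.426, 0.115], 0.92), ([0.657, 0.046, 0.016], 0.4)]
```

```bash
python3 - <<'E'
from meas import *
from scipy.optimize import least_squares
T=get_image("top");S=get_image("scene")
print("bottle cap",px2w(T,(130,150),.17).round(3),"scene",px2w(S,(404,366),.17).round(3))
ct=np.array([[397,150],[438,152],[426,187],[389,185]]);cs=np.array([[233,125],[260,140],[274,164],[248,150]]) # TL TR BR BL in top
h=cv2.cvtColor(S["pixels"],cv2.COLOR_RGB2HSV)
def ax(psi):
    n=R.from_euler('z',psi).apply([-np.cos(np.radians(35)),0,np.sin(np.radians(35))]); y=R.from_euler('z',psi).apply([0,1,0]); return n,y,np.cross(n,y)*-1
def corners(q):
    n,y,u=ax(q[3]); u=u*np.sign(u[2]); c=q[:3]
    return [c+y*q[4]/2+u*q[5]/2,c-y*q[4]/2+u*q[5]/2,c-y*q[4]/2-u*q[5]/2,c+y*q[4]/2-u*q[5]/2]
for sc in ([0,1,2,3],[1,0,3,2],[3,0,1,2],[1,2,3,0]):
    def res(q): 
        C=corners(q); return np.r_[[w2px(T,p) for p in C]-ct,[w2px(S,p) for p in C]-cs[sc]].ravel()
    r=least_squares(res,[.63,-.25,.06,0,.1,.08]); print(sc,r.cost.round(1),r.x.round(4),r.fun.round(1))
# barcode dark pixels in top
g=T["pixels"][158:178,392:430].max(2)
print("top only")
def res(q): return np.r_[(np.array([w2px(T,p) for p in corners(q)])-ct).ravel(),(q[2]-.06)*20]
r=least_squares(res,[.63,-.25,.06,0,.1,.08]);print(r.cost.round(2),r.x.round(4))
m=(cv2.cvtColor(T["pixels"],cv2.COLOR_RGB2GRAY)<100).astype(np.uint8);m2=np.zeros_like(m);m2[160:178,397:427]=m[160:178,397:427]
ys,xs=np.nonzero(m2);print("bars",xs.min(),xs.max(),ys.min(),ys.max(),xs.mean(),ys.mean());print(px2w(T,((xs.min()+xs.max())/2,(ys.min()+ys.max())/2),.065))
print([(np.round(d["location"],4).tolist(),round(d["conf"],2)) for d in finder.spot_in("top","label")],[(np.round(d["location"],4).tolist(),round(d["conf"],2)) for d in finder.spot_in("scene","label")])
E
```

```text
bottle cap [0.62  0.417 0.17 ] scene [0.626 0.421 0.17 ]
[0, 1, 2, 3] 1127.9 [ 0.6157 -0.2571  0.0637 -0.4475  0.0447  0.0982] [ 16.1   1.4  -8.5   7.5 -14.3  -2.8   7.6  -8.3   8.8  16.3 -17.5 -11.3
  -7.6 -16.   18.3  10.1]
[1, 0, 3, 2] 213.0 [ 0.6148 -0.2582  0.0629  0.1197  0.0979  0.1162] [-1.   3.8 -2.4 -1.8  2.  -4.4  2.8  0.9 -8.6  9.5 -0.6  1.7  9.8 -9.8
  2.1 -2.4]
[3, 0, 1, 2] 3.5 [ 0.6152 -0.2583  0.0612 -0.0125  0.1     0.1213] [ 0.3  0.4  0.1  0.   0.5 -1.4  0.4 -0.8 -0.1 -0.2  0.1 -0.4  0.8  0.8
  1.4  0.5]
[1, 2, 3, 0] 2157.0 [ 0.6166 -0.2583  0.0635 -0.1647  0.032   0.0134] [ 10.4  15.1 -18.2  15.5  -7.8 -15.9  16.9 -16.2  -5.9   7.8 -22.9 -24.6
   6.3  -8.5  24.3  24.8]
top only
0.08 [ 0.6141 -0.2577  0.06   -0.0191  0.1003  0.126 ]
bars 402 424 165 173 412.3936170212766 169.2127659574468
[ 0.61406762 -0.25842415  0.065     ]
[([0.6178, -0.2516, 0.0692], 0.8), ([0.6546, 0.0325, 0.0174], 0.72)] [([0.634, -0.2469, 0.0093], 0.7), ([0.3076, 0.2725, 0.0259], 0.35)]
```

```bash
cat >> h.py <<'E'
SC=np.array([.6155,.2705]); SY=np.radians(3.3)
LAB=np.array([.6150,-.2583,.065]); LY=-.0145
n_=R.from_euler('z',LY).apply([-np.cos(np.radians(35)),0,np.sin(np.radians(35))])
y_=R.from_euler('z',LY).apply([0,1,0]); zs=np.cross(-n_,y_)
QREAD=(R.from_matrix(np.c_[-n_,y_,zs])*R.from_euler('x',np.pi)).as_quat()
PREAD=LAB+n_*.186+.003*zs
def st(msg=""):
    s=read_state(); print(msg,"t%.1f"%s["time"],"p",np.round(s["ee_pos"],4),"F",np.round(s["ft_force"],1),"w%.4f g%.1f"%(s["gripper_width"],s["gripper_force"])); return s
E
python3 - <<'E'
from h import *
s=st(); print(zs,PREAD)
for p,q in(([*SC,.30],down(SY)),([*SC,.035],down(SY)),(PREAD,QREAD),(PREAD+n_*.05,QREAD),([*SC,.30],down(SY+np.pi))): 
    j=kin.ik(p,q); print(None if j is None else np.round(j,2))
try:
    arm.servo_line([.153,.45,.33],rate=.3)
    arm.move_pose([*SC,.28],down(SY)); st("above")
    arm.servo_line([*SC,.08],rate=.2); st("near")
    im=get_image("scene"); cv2.imwrite("pics/n1.png",crop(im["pixels"],270,220,180,150,4))
except Exception as e: print(repr(e)); st()
E
```

```text
t1.7 p [0.1529 0.5283 0.2275] F [ 0.7 -0.6  0.8] w0.0940 g0.0
[ 0.57351614 -0.00831657  0.81915204] [ 0.46437428 -0.25611577  0.17414267]
[ 0.33  0.37  0.89 -0.    1.88  1.84]
[ 0.33  0.46  1.3  -0.    1.38  1.84]
[-0.46  0.47  1.12 -0.29  2.1   1.05]
[-0.48  0.37  1.2  -0.31  2.11  1.01]
[ 0.33  0.37  0.89  0.    1.88 -1.3 ]
above t4.1 p [0.615  0.2714 0.2794] F [ 0.5  0.1 -0.1] w0.0941 g0.0
near t5.2 p [0.6165 0.271  0.082 ] F [0.9 0.3 0.1] w0.0943 g0.0
```

View pics/n1.png

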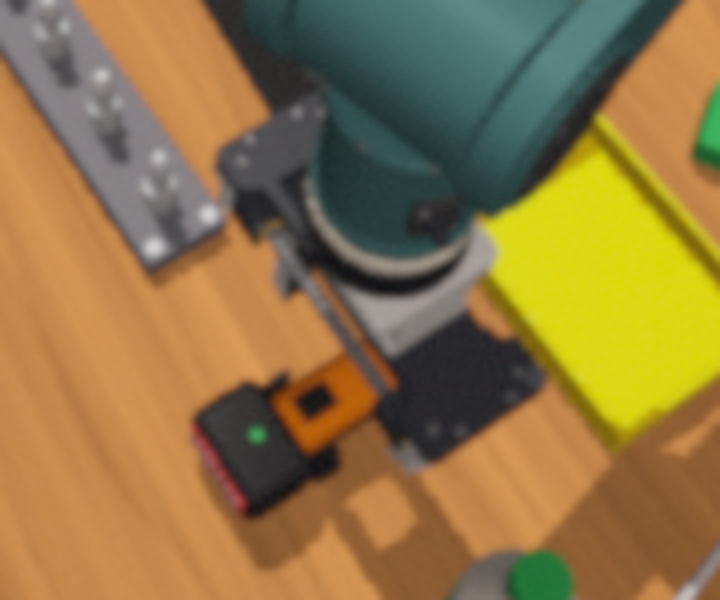

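The gripper straddles the handle and stays clear of the bottle (crop 510,580), so I'll carry on down.

```bash
python3 - <<'E'
from h import *
try:
    arm.servo_line([*SC,.035],rate=.06); st("down")
    arm.close_gripper(8); st("soft")
    arm.close_gripper(35); st("grip")
    arm.servo_line([*SC,.13],rate=.08); st("lift")
    im=get_image("scene"); cv2.imwrite("pics/n2.png",crop(im["pixels"],270,220,180,150,4))
    arm.servo_line([*SC,.30],rate=.25)
except Exception as e: print(repr(e)); st()
E
```

```text
down t6.2 p [0.6158 0.2706 0.0354] F [0.1 0.2 0.3] w0.0940 g0.0
soft t7.1 p [0.6154 0.2713 0.035 ] F [-0.6  2.4 -0.9] w0.0339 g8.0
grip t7.4 p [0.6154 0.2713 0.035 ] F [-0.3  3.3 -2. ] w0.0339 g35.0
lift t8.7 p [0.615  0.2704 0.129 ] F [-0.  -0.5 -1.5] w0.0339 g35.0
```

View pics/n2.png

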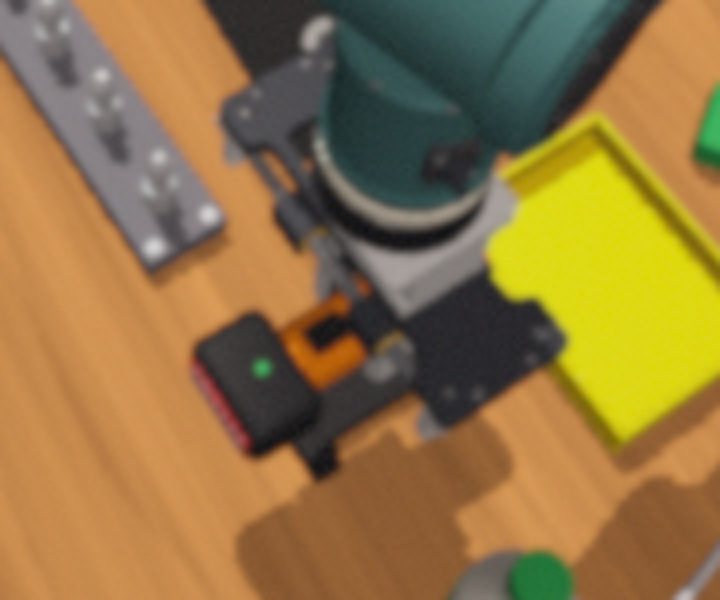

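```bash
python3 - <<'E'
from h import *
try:
    arm.move_pose(PREAD+n_*.02+[0,0,.08],QREAD); st("pre")
    arm.servo_line(PREAD,rate=.15); arm.dwell(.4); s=st("read")
    r=R.from_quat(s["tcp_rot"]); print("beam",r.apply([1,0,0]).round(4),(-n_).round(4))
    arm.dwell(1.0)
    T=get_image("top");S=get_image("scene")
    o=np.zeros((600,800,3),np.uint8);A=crop(T["pixels"],350,120,130,150,4)[:600,:520];o[:,:520]=A
    B=crop(S["pixels"],220,80,140,140,2);o[:280,520:]=B[:,:280];cv2.imwrite("pics/n3.png",o)
    arm.dwell(.6); st()
except Exception as e: print(repr(e)); st()
E
```

```text
pre t11.6 p [ 0.4485 -0.2551  0.2658] F [ 0.3 -0.1 -2.4] w0.0339 g35.0
read t12.8 p [ 0.4645 -0.2562  0.1746] F [ 0.1 -0.2 -0.9] w0.0337 g35.0
beam [ 0.8196 -0.0122 -0.5728] [ 0.8191 -0.0119 -0.5736]
 t14.4 p [ 0.4644 -0.2561  0.1742] F [-0.3  0.8 -0.8] w0.0337 g35.0
```

View pics/n3.png

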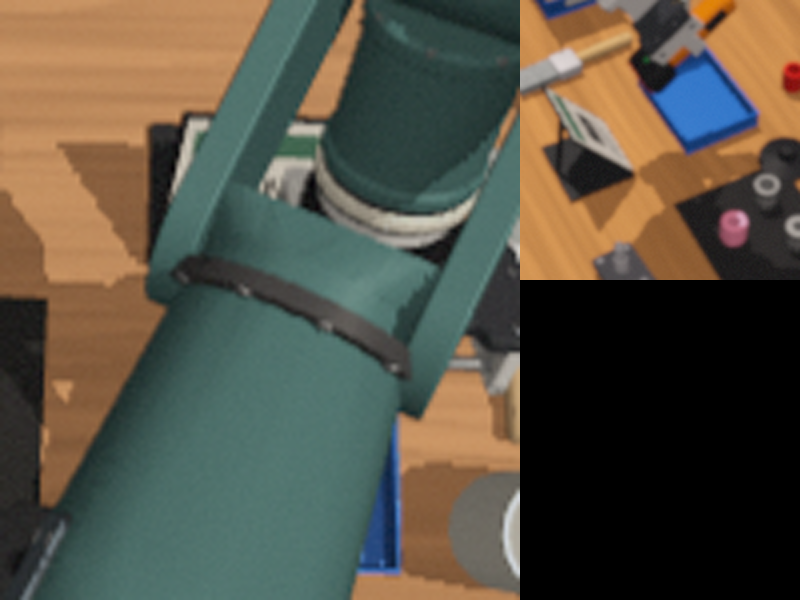

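The beam is on the barcode: the head is at scene crop (655,70), facing the card at (590,130), and it was held for 2 s. I'm returning the scanner to its cradle.

```bash
python3 - <<'E'
from h import *
try:
    arm.servo_line(PREAD+n_*.02+[0,0,.10],rate=.2)
    arm.move_pose([*SC,.30],down(SY)); 
    arm.servo_line([*SC,.085],rate=.2); arm.dwell(.3); st("near")
    for z in(.06,.05,.043,.038,.0355):
        arm.servo_line([*SC,z],rate=.05); s=st("z%.4f"%z)
        if np.linalg.norm(s["ft_force"])>18: break
    arm.close_gripper(4); arm.dwell(.2); arm.ungrasp(); st("open")
    arm.servo_line([*SC,.08],rate=.1);arm.servo_line([*SC,.25],rate=.3)
    arm.move_pose([.36,.16,.32],down(0)); st()
    T=get_image("top");S=get_image("scene")
    o=np.zeros((600,800,3),np.uint8);o[:320,:220]=crop(T["pixels"],185,125,55,80,4);o[:340,220:580]=crop(S["pixels"],310,270,90,85,4);cv2.imwrite("pics/n4.png",o[:345,:585])
    h=cv2.cvtColor(T["pixels"],cv2.COLOR_RGB2HSV);H,Sa,V=[h[:,:,i].astype(int) for i in range(3)]
    from meas import *
    m=np.zeros(H.shape,bool);m[143:203,182:242]=1
    print(rect_w(T,m&(H>10)&(H<22)&(Sa>158)&(V>110),.044))
    for n,im in(("top",T),("scene",S)):
        for p in[(.511,.086),(.437,0),(.438,-.0795)]: print(n,"sleeve",sl(im,p))
except Exception as e: print(repr(e)); st()
E
```

```text
near t18.7 p [0.6159 0.2707 0.0859] F [ 0.6 -0.  -2. ] w0.0340 g35.0
z0.0600 t19.3 p [0.6154 0.2705 0.0597] F [-0.4  0.5 -0.9] w0.0337 g35.0
z0.0500 t19.7 p [0.6151 0.2703 0.0493] F [ 0.1  0.3 -1.3] w0.0339 g35.0
z0.0430 t20.0 p [0.6151 0.2704 0.0423] F [ 0.5 -0.7 -0.8] w0.0340 g35.0
z0.0380 t20.2 p [0.6152 0.2704 0.0374] F [ 0.2  0.8 -1.9] w0.0337 g35.0
z0.0355 t20.5 p [0.616  0.2707 0.0362] F [ 0.3 -0.1  0.2] w0.0336 g36.2
open t21.9 p [0.6155 0.2705 0.0355] F [ 0.3 -0.3 -0.2] w0.0940 g0.0
 t24.3 p [0.3604 0.1601 0.3189] F [ 0.5  0.8 -0. ] w0.0940 g0.0
[599.9, 266.8, 115.2, 34.2, 3.4]
top sleeve ([0.5105, 0.0858], [11.6, 11.7], 93)
top sleeve ([0.4363, -0.0008], [12.0, 12.3], 103)
top sleeve ([0.4369, -0.0798], [11.8, 12.1], 73)
scene sleeve ([0.5127, 0.0863], [12.2, 13.4], 135)
scene sleeve ([0.4385, -0.0002], [10.4, 12.7], 113)
scene sleeve ([0.4395, -0.0794], [10.2, 12.2], 93)
```

View pics/n4.png

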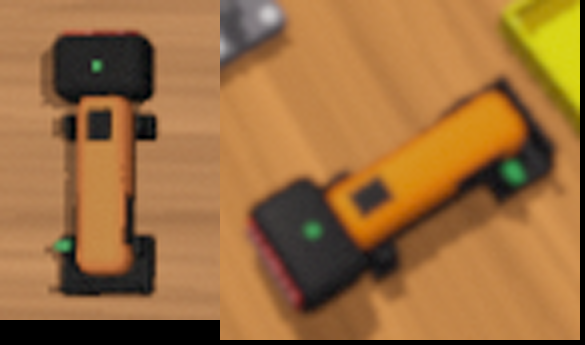

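```bash
cat >> h.py <<'E'
def dq(phi,p):
    """tool down, fingers closing along world angle phi (deg)"""
    y=np.radians(phi-90); c=[(abs(kin.ik(p,down(a))[5]),a) for a in(y,y+np.pi,y-np.pi) if kin.ik(p,down(a)) is not None]
    return down(min(c)[1])
def pinch(xy,phis,n=10,zt=.030,zu=.095):
    for i,f in enumerate(phis):
        q=dq(f,[*xy,zu]); arm.move_pose([*xy,zu],q); arm.servo_line([*xy,zt],rate=.12)
        arm.close_gripper(n); st("pinch%d"%f)
        if i<len(phis)-1: arm.ungrasp(); arm.servo_line([*xy,zu],rate=.2)
E
python3 - <<'E'
from meas import *
T=get_image("top")
print("tape",px2w(T,(314,110),.025),"pink",px2w(T,(330,210),.036),"orange",px2w(T,(276,235),.036),"basket",px2w(T,(358,262),.01))
xy=np.array([.5115,.0875])
try:
    pinch(xy,[-45,45]); arm.dwell(.2); arm.ungrasp(); arm.servo_line([*xy,.2],rate=.3)
    arm.move_pose([.36,.2,.32],down(0)); st()
    for n in("top","scene"):
        im=get_image(n); print(n,"sleeve",sl(im,xy))
except Exception as e: print(repr(e)); st()
E
```

```text
tape [0.77746706 0.0009313  0.025     ] pink [ 0.50510662 -0.04889595  0.036     ] orange [0.43650252 0.08923484 0.036     ] basket [ 0.37188559 -0.12660447  0.01      ]
pinch-45 t27.2 p [0.5115 0.0875 0.03  ] F [ 0.6  0.2 -0.5] w0.0345 g10.0
pinch45 t31.7 p [0.5114 0.0875 0.03  ] F [ 0.  -0.1  0.6] w0.0342 g10.0
 t36.0 p [0.36   0.1999 0.3195] F [-0.5 -0.4  0. ] w0.0938 g0.0
top sleeve ([0.5114, 0.0875], [11.9, 12.1], 103)
scene sleeve ([0.513, 0.0877], [11.6, 13.5], 128)
```

```bash
cat >> h.py <<'E'
G=np.array([.6565,.0284]); GY=np.radians(4.0)
def pin(k): return G+R.from_euler('z',GY).as_matrix()[:2,:2]@[0,(k-2.5)*.062]
E
python3 - <<'E'
from h import *
T=get_image("top");S=get_image("scene")
def mk(im,x0,y0,w,h,s):
    o=cv2.resize(im["pixels"][y0:y0+h,x0:x0+w,::-1],None,fx=s,fy=s,interpolation=cv2.INTER_NEAREST)
    for k in(1,2,3,4):
        for z,c in((.018,(0,255,0)),(.040,(255,255,0)),(.074,(0,0,255))):
            u=(w2px(im,[*pin(k),z])-[x0,y0]+.5)*s; cv2.drawMarker(o,tuple(int(v) for v in u),c,cv2.MARKER_CROSS,9,1)
    return o
o=np.zeros((600,800,3),np.uint8);a=mk(T,252,138,100,32,8);o[:256,:800]=a;b=mk(S,255,195,72,92,3.7);o[258:258+b.shape[0],:b.shape[1]]=b[:342]
c=mk(S,255,195,40,42,8);o[258:258+336,300:620]=c
cv2.imwrite("pics/g1.png",o)
E
```

View pics/g1.png

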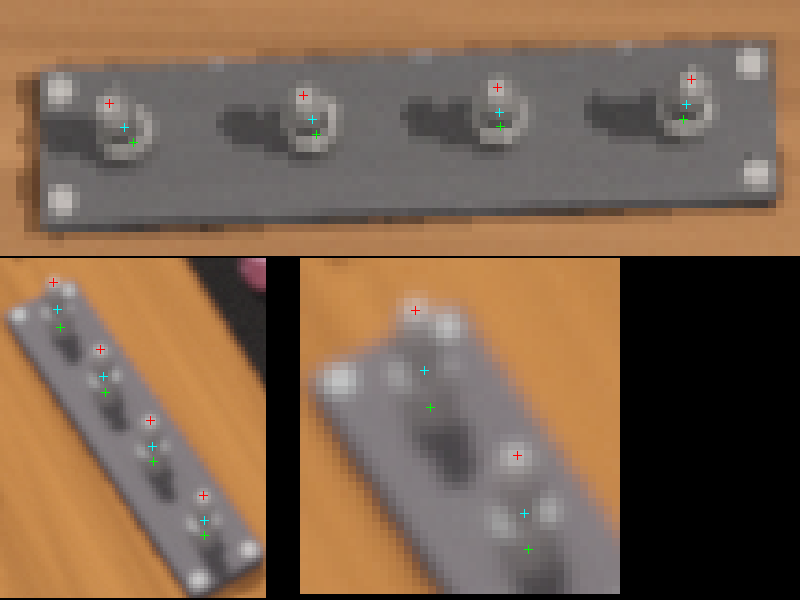

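```bash
cat >> h.py <<'E'
def insert(k,expect=None,phi=None):
    p=pin(k); phi=np.degrees(GY) if phi is None else phi
    q=dq(phi,[*p,.16]); arm.move_pose([*p,.16],q); arm.servo_line([*p,.108],rate=.12); arm.dwell(.2); s=st("pre"); f0=np.array(s["ft_force"])
    z=.108; xy=p.copy()
    while z>.0495:
        z-=.003 if z>.0735 or z<.066 else .001
        arm.servo_line([*xy,z],rate=.05); f=np.mean([read_state()["ft_force"] for _ in range(4)],0)-f0
        if np.abs(f).max()>1.5: print("z%.4f"%z,f.round(1))
        if np.hypot(*f[:2])>3: xy=xy+np.clip(f[:2]*.0001,-.0008,.0008); print("shift",(xy-p).round(4))
        if f[2]>5: print("stop at bottom z",round(z-.030,4)); break
    arm.close_gripper(3); arm.ungrasp(); arm.dwell(.3); st("released")
    arm.servo_line([*p,max(z,.07)+.02],rate=.1); arm.servo_line([*p,.2],rate=.3)
E
python3 - <<'E'
from meas import *
T=get_image("top")
print("bolt centre",px2w(T,(407/8+252-.5,131.5/8+138-.5),.021),"G",G)
im=T; xy=np.array(sl(T,(.5115,.0875))[0]); print(xy)
try:
    pinch(xy,[-45,45]); arm.servo_line([*xy,.16],rate=.2); insert(4)
    arm.move_pose([.36,.2,.32],down(0)); st()
    T=get_image("top");S=get_image("scene")
    for n,im in(("top",T),("scene",S)):
        for z in(.054,.076): print(n,z,sl(im,pin(4),z),pin(4).round(4))
        for p in[(.437,0),(.438,-.0795)]: print(n,"sleeve",sl(im,p))
    o=np.zeros((420,800,3),np.uint8);o[:256,:800]=crop(T["pixels"],252,138,100,32,8);o=np.vstack([crop(T["pixels"],252,138,100,32,8)]);cv2.imwrite("pics/g2.png",np.hstack([crop(T["pixels"],252,138,50,64,8),crop(S["pixels"],275,225,50,64,8)]))
except Exception as e: print(repr(e)); st()
E
```

```text
bolt centre [0.65553904 0.02879413 0.021     ] G [0.6565 0.0284]
[0.5113 0.0875]
pinch-45 t39.0 p [0.5113 0.0875 0.03  ] F [-0.   0.4  0.3] w0.0343 g10.0
pinch45 t43.5 p [0.5113 0.0875 0.0299] F [ 0.1  0.7 -0. ] w0.0347 g10.0
pre t45.8 p [0.6508 0.1213 0.1096] F [ 0.3 -0.7  0. ] w0.0342 g10.0
z0.0690 [-2.7  0.9  4. ]
z0.0680 [-3.8 -0.3  6.6]
shift [-0.0004 -0.    ]
stop at bottom z 0.038
released t51.4 p [0.65   0.1212 0.068 ] F [-0.3  0.1 -0. ] w0.0939 g0.0
 t53.9 p [0.3601 0.1999 0.319 ] F [-0.3  0.3 -0.4] w0.0940 g0.0
top 0.054 ([0.6428, 0.1176], [20.2, 23.7], 302) [0.65   0.1212]
top 0.076 ([0.6406, 0.1161], [18.2, 22.2], 241) [0.65   0.1212]
top sleeve ([0.4364, -0.0009], [11.9, 12.2], 102)
top sleeve ([0.4371, -0.0797], [11.8, 12.3], 75)
scene 0.054 ([0.6561, 0.1238], [20.2, 32.1], 342) [0.65   0.1212]
scene 0.076 ([0.6587, 0.1241], [19.5, 31.2], 340) [0.65   0.1212]
scene sleeve ([0.4385, -0.0002], [10.4, 12.7], 113)
scene sleeve ([0.4395, -0.0794], [10.2, 12.2], 92)
```

View pics/g2.png

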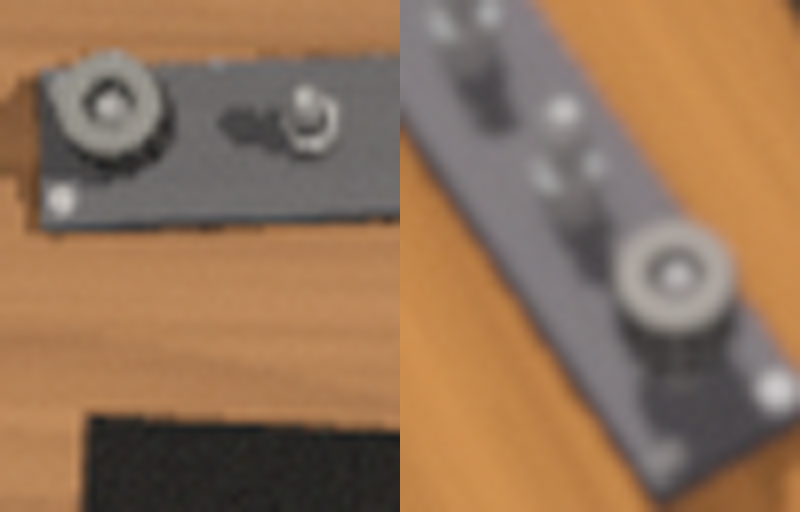

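Sleeve 1 stands on pin 4's shoulder at crop (110,105), with the pin tip nearly flush in a small bore, so it's a 16 mm. Next is the right-hand sleeve.

```bash
sed -i 's/^G=np.array.*/G=np.array([.6560,.0285]); GY=np.radians(4.0)/' h.py; python3 - <<'E'
from meas import *
T=get_image("top"); xy=np.array(sl(T,(.437,-.0797))[0]); print(xy)
try:
    pinch(xy,[165,105]); arm.servo_line([*xy,.16],rate=.2); insert(1)
    T=get_image("top"); 
    arm.move_pose([.40,.16,.25],down(0)); T=get_image("top"); xy2=sl(T,(.4364,-.0009)); print(xy2)
    S=get_image("scene")
    cv2.imwrite("pics/g3.png",np.hstack([crop(T["pixels"],300,138,50,64,8),crop(S["pixels"],250,185,50,64,8)]))
except Exception as e: print(repr(e)); st()
E
```

```text
[ 0.4371 -0.0795]
pinch165 t57.4 p [ 0.4371 -0.0795  0.0299] F [-0.  -0.4 -0.2] w0.0348 g10.0
pinch105 t61.5 p [ 0.4371 -0.0795  0.03  ] F [-0.4  0.7  0. ] w0.0335 g10.0
pre t64.3 p [ 0.6633 -0.0644  0.1096] F [-0.2 -0.4 -0. ] w0.0336 g10.0
z0.0690 [-0.6  0.4 -1.5]
released t71.8 p [ 0.6625 -0.0642  0.048 ] F [-0.9  0.3  0.3] w0.0941 g0.0
([0.436, -0.0007], [12.1, 12.3], 105)
```

View pics/g3.png

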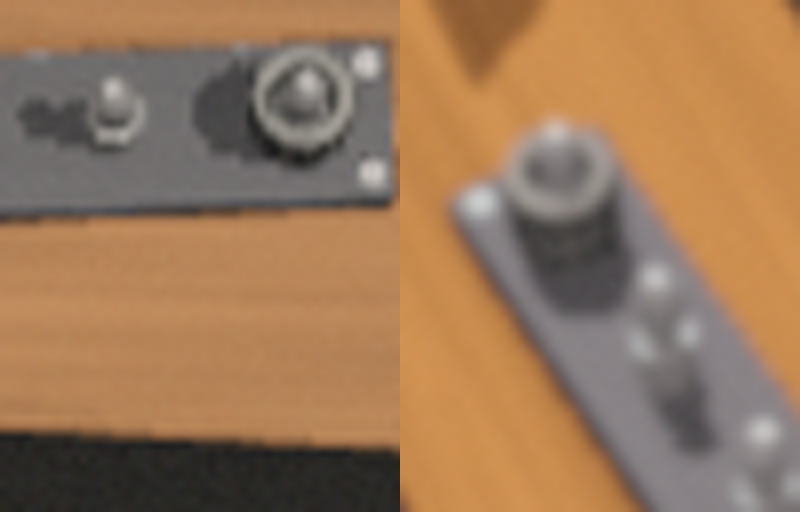

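The wide-bore sleeve went right down to the plate on pin 1: the tip stands out of it at crop (305,80). Last sleeve now, onto pin 2.

```bash
python3 - <<'E'
from meas import *
T=get_image("top"); xy=np.array(sl(T,(.4362,-.0008))[0]); print(xy)
try:
    pinch(xy,[60,-10]); arm.servo_line([*xy,.16],rate=.2); insert(2)
    arm.move_pose([.36,.2,.32],down(0)); T=get_image("top"); S=get_image("scene")
    a=crop(T["pixels"],252,138,100,32,8);b=crop(S["pixels"],245,185,95,58,8)[:340]
    cv2.imwrite("pics/g4.png",np.vstack([a,crop(S["pixels"],245,185,100,100,4)[:340,:400].repeat(1,1) if 0 else np.hstack([crop(S["pixels"],250,185,80,85,4),np.zeros((340,480,3),np.uint8)])]))
except Exception as e: print(repr(e)); st()
E
```

```text
[ 0.4363 -0.0008]
pinch60 t79.1 p [ 0.4363 -0.0008  0.03  ] F [-0.7  0.3 -0.5] w0.0347 g10.0
pinch-10 t83.3 p [ 0.4363 -0.0008  0.03  ] F [ 0.4 -0.4  0. ] w0.0337 g10.0
pre t85.8 p [ 0.6589 -0.0025  0.1096] F [-0.1 -0.2 -0.1] w0.0337 g10.0
z0.0930 [ 0.6  0.  -1.6]
z0.0690 [-2.1  1.   4.5]
z0.0680 [-2.7 -0.1  8. ]
stop at bottom z 0.038
released t91.4 p [ 0.6581 -0.0024  0.068 ] F [-0.7  0.7 -0.1] w0.0942 g0.0
```

View pics/g4.png

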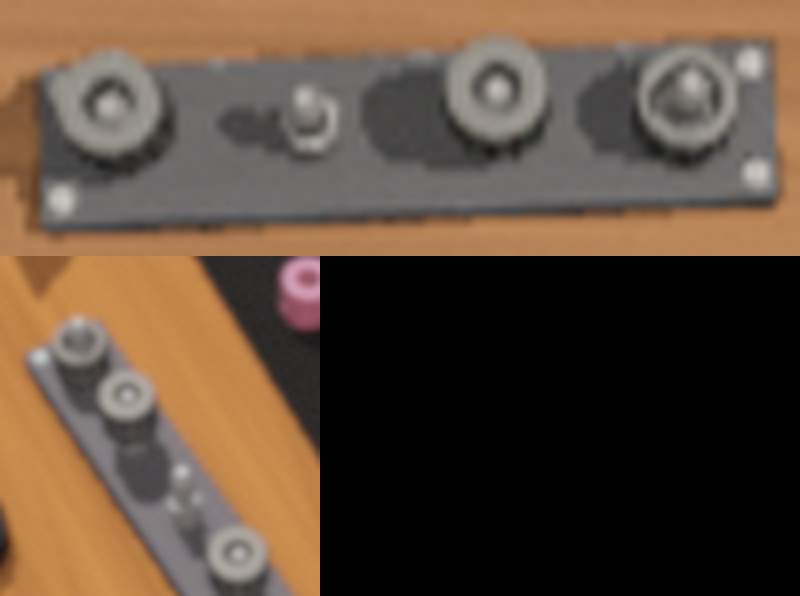

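```bash
cat >> h.py <<'E'
def take(k,zb):
    p=pin(k); q=dq(np.degrees(GY),[*p,.2]); arm.move_pose([*p,.2],q); arm.servo_line([*p,.12],rate=.25); arm.servo_line([*p,zb+.0305],rate=.08)
    arm.close_gripper(12); s=st("take%d"%k); arm.servo_line([*p,.2],rate=.12); st("lift"); return s
def place(c,yaw,off):
    p=np.array(c)+R.from_euler('z',np.radians(yaw)).as_matrix()[:2,:2]@off
    q=dq(90+yaw,[*p,.2]); arm.move_pose([*p,.2],q); arm.servo_line([*p,.06],rate=.25); f0=read_state()["ft_force"][2]
    z=.040
    arm.servo_line([*p,z],rate=.06)
    while z>.031:
        z-=.001; arm.servo_line([*p,z],rate=.04)
        if np.mean([read_state()["ft_force"][2] for _ in range(4)])-f0>3: break
    print("set z",round(z,4)); arm.close_gripper(3); arm.ungrasp(); arm.dwell(.2); arm.servo_line([*p,.09],rate=.12); arm.servo_line([*p,.2],rate=.3); return p
E
python3 - <<'E'
from meas import *
try:
    take(4,.040); p=place((.437,-.280),1.6,[.026,0]); st()
    take(2,.040); p2=place((.437,-.280),1.6,[-.026,0]); st()
    arm.move_pose([.36,.2,.32],down(0)); T=get_image("top");S=get_image("scene")
    print(p,sl(T,p,.040),p2,sl(T,p2,.040)); cv2.imwrite("pics/p1.png",np.hstack([crop(T["pixels"],380,190,90,90,4),crop(S["pixels"],260,90,90,90,4)]))
except Exception as e: print(repr(e)); st()
E
```

```text
take4 t98.0 p [0.6495 0.1213 0.0705] F [-0.1 -0.7 -0.6] w0.0343 g12.0
lift t99.2 p [0.649  0.1212 0.1986] F [-0.9 -0.3 -0.6] w0.0344 g12.0
set z 0.033
 t106.4 p [ 0.4629 -0.2793  0.1999] F [-0.5 -1.1  0.5] w0.0939 g0.0
take2 t109.9 p [ 0.6582 -0.0024  0.0705] F [-0.2 -0.2 -0.3] w0.0333 g12.0
lift t111.1 p [ 0.6577 -0.0024  0.1986] F [-0.4  0.  -0.2] w0.0332 g12.0
set z 0.033
 t118.0 p [ 0.411  -0.2807  0.1999] F [-0.8  0.7 -1.2] w0.0943 g0.0
[ 0.46298986 -0.27927404] ([0.4628, -0.2785], [11.4, 11.9], 95) [ 0.41101014 -0.28072596] ([0.4111, -0.2804], [11.7, 12.4], 101)
```

View pics/p1.png

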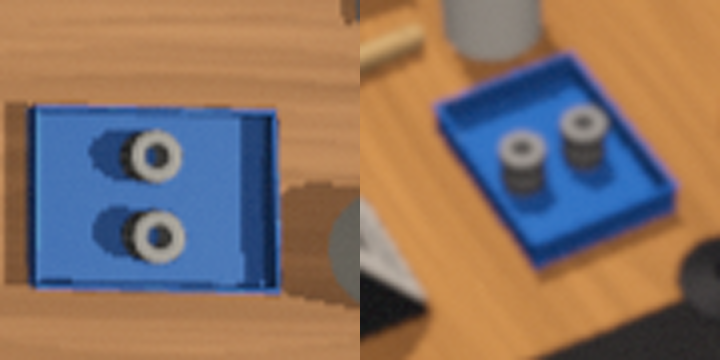

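Both 16 mm sleeves stand in the blue tray, at top-crop (155,155) and (158,237). The 22 mm one goes into the yellow tray.

```bash
python3 - <<'E'
from meas import *
try:
    take(1,.018); p=place((.446,.284),4,[0,0]); st()
    arm.servo_line([p[0],p[1],.3],rate=.3); arm.move_pose([.153,.50,.33],down(0)); T=get_image("top")
    print(p,sl(T,p,.040)); cv2.imwrite("pics/end.png",T["pixels"][:,:,::-1]); st()
except Exception as e: print(repr(e)); st()
E
```

```text
take1 t124.3 p [ 0.6625 -0.0643  0.0484] F [-0.2  0.4  0.2] w0.0337 g12.0
lift t125.7 p [ 0.662  -0.0642  0.1986] F [-0.1 -0.4 -0.1] w0.0338 g12.0
set z 0.033
 t132.8 p [0.446  0.284  0.1999] F [ 0.6 -0.2 -0.6] w0.0939 g0.0
IKError('the arm cannot take that pose within its joint ranges')
 t133.2 p [0.4458 0.2839 0.2985] F [ 0.5 -0.5 -0.6] w0.0938 g0.0
```

```bash
python3 - <<'E'
from meas import *
arm.move_pose([.36,.0,.35],down(0)); T=get_image("top")
print(sl(T,(.446,.284),.040)); cv2.imwrite("pics/end.png",T["pixels"][:,:,::-1]); st()
E
```

```text
([0.4463, 0.2831], [11.3, 12.0], 62)
 t135.5 p [3.600e-01 2.000e-04 3.497e-01] F [0.5 0.4 0.7] w0.0942 g0.0
```

View pics/end.png

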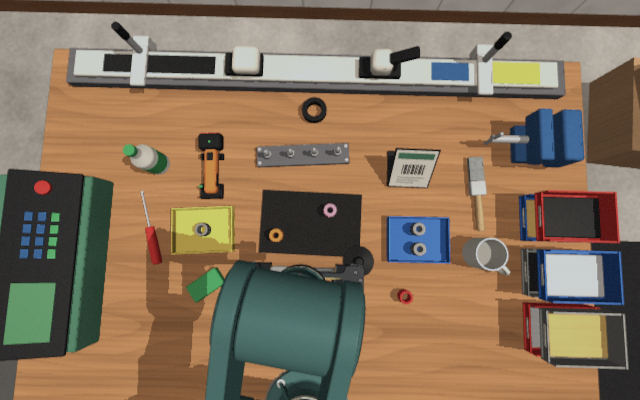

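The final picture shows the 22 mm sleeve in the yellow tray (202,229) and the two 16 mm sleeves in the blue one (419,229), (419,250). The scanner is home (210,170), and the look-alikes and the other things I can see are where they were. No grey sleeve is left loose, including around the start pose.

```bash
python3 -c "
from rig import arm
print(arm.job_done())"
```

```text
the job is handed in; nothing more can be done
None
```

I handed the job in at about 136 s: scanner held on the barcode for about 2 s and put back in its cradle, and all three sleeves stood on the gauge together before I sorted them, two 16 mm ones into the blue tray and one 22 mm into the yellow; the hand-in gave no verdict, and nothing reported whether the scanner had read the barcode.

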